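# Set the clamp dial and nip up its lock ring

### The job

On the aluminium bench clamp, turn the top knob until its pointer nose lines up with the raised setting tab on the dial, leaving the tab where it is. Then turn the lock ring below the dial clockwise, seen from above, by its bar: it runs freely and then bites, and it wants a firm push of about 10 N near the bar's end to be tight, never forced much beyond 13 N. Leave the hammer, the wrench and the toolbox alone.

Things in the scene. Friction and masses are not known exactly. Their poses are not given: they have to be found in the camera images.
- clamp: Aluminium bench clamp fixed to the bench. Origin: on the bench under the vertical axis of its column, knob and lock ring; z up. Base 110 x 110 mm, 28 high; column 40 mm across. A rail 50 wide, 18 high, runs to local -y, with two jaws 70 x 18 mm, 46 high: a fixed one 158 mm from the axis and one that slides as the knob turns. From below on the column: lock ring, dial, knob.
- dial (a point): Centre of the top of the fixed round dial plate with tick marks: 92 mm across, 6 mm thick, its top 80 mm above the bench, on the axis.
- knob_grip (a point): Grip point of the black knob, on the axis, 108 mm above the bench. Round skirt 44 mm across up to 87 mm above the bench, then an upright bar grip 40 mm long, 14 mm wide, up to 118 mm. Keep fingertips at 89 mm or higher to clear dial, tab and skirt. Its axes are the clamp's and do not turn with the knob.
- pointer (a point): Tip of the knob's pale pointer nose (5 mm wide, top at 86 mm), 36 mm from the axis, 83.5 mm above the bench. Turns with the knob; x points outward along the nose and the long side of the bar grip. Knob friction is about 0.06 N m; it stays where left. It has to go 0.5 to 1.4 rad clockwise seen from above, and can turn past the tab.
- tab (a point): Inner face of the small raised steel setting tab on the dial's rim (12 mm radial, 6 mm wide, top at 86 mm), 36 mm from the axis, 83.5 mm above the bench; x points outward. The knob is set when the pointer tip is within 3.5 mm of this point. The tab must not be shifted.
- ring (a point): Centre of the steel lock ring, on the axis 60 mm above the bench: knurled, 60 mm across, heights 51 to 69 mm; turns with its bar. Tightens clockwise seen from above. It runs freely (0.06 N m) over an unknown 0.4 to 1.0 rad, then bites: it goes on only from 0.35 N m, and each further 0.01 rad takes 0.05 N m more. Tight from 0.55 N m, overtightened from 1.15 N m. Let go, it stays tight.
- bar (a point): Push point on the lock ring's bar, on its centre line, 75 mm from the axis, 60 mm above the bench; x points outward along the bar. Level steel rod 10 mm thick, reaching 88 mm from the axis, with a 16 mm ball on the end; 32 mm over the base below. Pushed here, square to the bar: runs free at 1 N, bites at 4.7 N, tight from 7.3 N, overtightened at 15 N; aim for 10 N.
- lock_pad (a joint): Travel (m) of the brass pressure washer (54 mm across) just under the lock ring, which the ring presses down once it bites: 0 while the ring runs free, then 0.01 m per rad of ring. Must end past 0.0004 and never pass 0.0016: as small as its reading noise, so the push must be felt. Let go, it may ease back to about 0.0007.
- hammer: Bystander: hammer with yellow handle lying on the bench beyond the clamp's +y side, about 0.3 m long. Leave it.
- wrench: Bystander: steel wrench lying on the bench beyond the clamp's +y side, between clamp and hammer, about 0.2 m long. Leave it.
- toolbox: Bystander: red plastic toolbox, 328 mm along its x, 178 mm along its y, 175 mm high with its handle, with a press-button latch on the side towards the clamp. Origin under its centre. Leave it.

How it is judged:
By the outcome, as a careful person would: the job done as asked, in the order asked, and still so for the second after the job is handed in, with the robot touching nothing.
It also fails if it takes over 72 s, if anything falls off the work surface, if the arm or the gripper's body presses on something with over 40 N, if the wrist force passes 120 N, or if a joint passes its speed limit or range.

### The arm

A 6-joint arm with a two-finger parallel gripper is mounted at the origin on the work surface. World frame = base frame: x ahead of the robot, y to its left, z up, the work surface at z = 0. Lengths are in m, angles in rad, forces in N, time in s.
With the tool pointing down it reaches from about 0.275 to 0.85 m from the base axis. Payload 19 kg.
Tool frame: the origin (TCP) lies at the very end of the fingers, on their centre line; the grasp point (between the pads) lies env.tcp_to_grasp behind it (env.tcp_to_grasp is the distance from the TCP to the grasp point, in m); z points along the fingers, y is the line along which they close (so a half turn about z gives the same grasp; the last joint's range is limited). The gripper opens to 85 mm and grips with 20 to 120 N. Pads are 22 mm wide; open, the fingers measure 114 mm over their backs; the gripper's body (76 mm by 85 mm) begins 54 mm behind the grasp point. The pads swing forward as they close: fully open they stand 13 mm farther back than shut.
Start: joints at [-1.255, 0.15, 1.437, -0, 1.554, -0.134], TCP at [0.25, -0.518, 0.231] pointing down, gripper open.
Joint ranges: [-2.8, 2.8], [-0.68, 2.1], [0.12, 2.68], [-1.39, 4.53], [0.16, 2.79], [-2.81, 2.81]. Speed limits (rad/s): [1.89, 1.89, 2.22, 3.01, 3.01, 3.01].

### API

Orientations are given as a 3x3 rotation matrix whose columns are the frame's x, y, z axes.
In Python, from workcell import env, fingers, status, optics gives the robot as it stands. Calls block until the motion is done:
- env.move_ptp(position, orientation): joint-space move of the TCP to a pose.
- env.servo_line(position, ori=None, feed=0.15, max_force=None): straight line of the TCP; ori=None keeps the orientation; feed is the mean speed in m/s. With max_force (N) it stops when the force on the tool has changed by that much, and returns True; else False.
- env.set_joints(angles): joint-space move.
- fingers.gripper_to(opening, grasp_force=None): opening from 0.0 (shut) to 1.0 (fully open); grasp_force is the grip in N (None keeps the last); returns when the fingers have stopped.
- env.dwell(seconds).
- env.solve_ik(position, orientation): joint angles nearest the present ones, or None.
- status.read_state(): the state.
- optics.get_image(name): name is "scene" or "top" or "wrist"; returns a dict with "pixels" (480x640x3 uint8, red, green, blue), "range_z" (480x640 float32, m along the optical axis (not along the pixel's ray), 0 where there is no reading), "intrinsics" (3x3 intrinsics, pixels), "cam_to_world" (4x4, takes a point from camera to world coordinates). Camera axes: x right, y down, z forward; pixel columns grow to the right and rows downward; lengths in m; the calibration is good to about 2 mm. A picture is of the moment at which its call begins.
A pose or a line that the arm cannot do raises env.PlanningError and nothing moves.
- env.finish_job(): hands the job in; it is judged then, once.
The state is a dict: "clock": time; "joint_pos": joint angles; "qd": joint speeds; "joint_efforts": joint torques, N m; "position": TCP position; "ee_rot": TCP orientation; "ft_force": force on the tool from outside, world axes, zero at the start; "ft_torque": the same for the moment, N m; "opening": opening from 0.0 (shut) to 1.0 (fully open); "grip_force": force on a finger pad.
Only numpy, scipy, OpenCV 4.12 (cv2) and the standard library are available. Lean on these libraries where they do the work, as an engineer would, in place of code of your own. Each camera call takes 0.05 s, during which the arm holds its last target. There are 200 camera calls.

## Working session

There is one attempt and no reset: what is moved stays moved. The work goes in short steps, each a Python script; the robot and the scene stay as the last script left them, time stands still between calls to the robot, and variables do not carry over. Pictures are saved under pics/ and viewed, at most 10 in all, crops included, and the job is handed in when it is done.

```bash
ls; mkdir -p pics
python3 - <<'E'
from workcell import env, fingers, status, optics
import cv2, numpy as np
for n in ("top","scene"):
    d=optics.get_image(n); cv2.imwrite(f"pics/{n}0.png",d["pixels"][:,:,::-1]); np.savez(f"{n}0.npz",**d)
    print(n,d["intrinsics"],d["cam_to_world"])
print(status.read_state()["clock"],env.tcp_to_grasp)
E
```

```text
pics
top [[545.97401123   0.         324.1315038 ]
 [  0.         545.97401123 235.80709616]
 [  0.           0.           1.        ]] [[-0.0246022  -0.99615732  0.08405545  0.40896756]
 [-0.99966071  0.02379459 -0.01059659 -0.00428252]
 [ 0.00855581 -0.08428763 -0.99640473  1.41191762]
 [ 0.          0.          0.          1.        ]]
scene [[549.3274329    0.         331.17102466]
 [  0.         549.3274329  247.7834033 ]
 [  0.           0.           1.        ]] [[ 0.08629741  0.55652976 -0.8263337   1.46481257]
 [ 0.99611427 -0.03356221  0.08142439 -0.09258893]
 [ 0.01758151 -0.83014951 -0.55726357  0.71613664]
 [ 0.          0.          0.          1.        ]]
0.1 0.0187
```

View pics/top0.png

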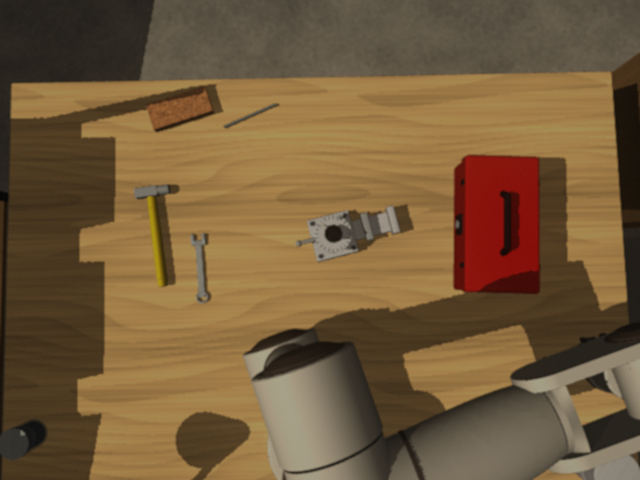

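View pics/scene0.png

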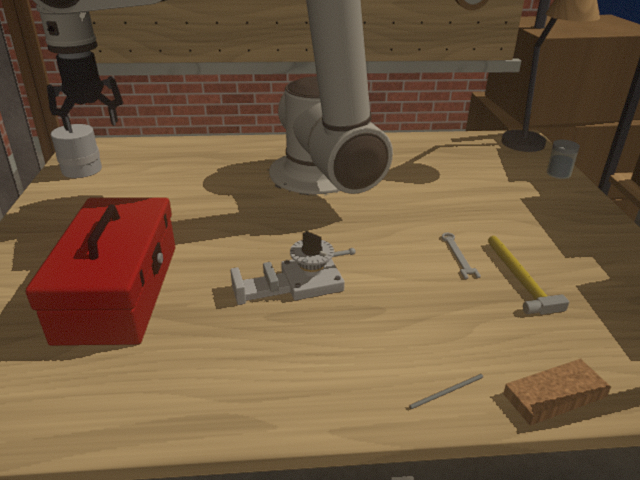

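The top view shows the knob at about (334,234), the bar's ball near (300,243), and the rail running right to the jaws near (392,220). The toolbox is on the right and the hammer and wrench on the left. Next I'll take a close view with the wrist camera.

```bash
cat > h.py <<'E'
from workcell import env, fingers, status, optics
import cv2, numpy as np
def ray(d,uv,z):
    K,T=d["intrinsics"],d["cam_to_world"]
    r=T[:3,:3]@np.linalg.solve(K,[uv[0],uv[1],1.]); o=T[:3,3]
    return o+r*(z-o[2])/r[2]
def proj(d,p):
    T=d["cam_to_world"]; c=T[:3,:3].T@(np.asarray(p,float)-T[:3,3]); q=d["intrinsics"]@c; return q[:2]/q[2]
def R(yaw): # tool down, x axis at yaw
    c,s=np.cos(yaw),np.sin(yaw); return np.array([[c,s,0],[s,-c,0],[0,0,-1.]])
E
python3 - <<'E'
from h import *
np.set_printoptions(precision=4,suppress=True)
d=dict(np.load("top0.npz")); p=ray(d,(334,234),.118); print("knob",p, "ball",ray(d,(300,243),.06))
s=status.read_state(); print(s["ee_rot"])
dw=optics.get_image("wrist"); Tt=np.eye(4);Tt[:3,:3]=s["ee_rot"];Tt[:3,3]=s["position"]
print("cam in tool",np.linalg.inv(Tt)@dw["cam_to_world"])
E
```

```text
knob [ 0.5219 -0.0416  0.118 ] ball [0.5065 0.0416 0.06  ]
[[ 0.9005  0.4348 -0.0004]
 [ 0.4348 -0.9005  0.001 ]
 [ 0.0001 -0.0011 -1.    ]]
cam in tool [[-0.0001 -0.9588 -0.284   0.0722]
 [ 1.     -0.0003  0.0008  0.0002]
 [-0.0008 -0.284   0.9588 -0.1418]
 [ 0.      0.      0.      1.    ]]
```

Run:
```python
from h import *
env.move_ptp([0.49,-0.04,0.27],R(0.0))
s=status.read_state(); print(s["clock"],s["position"],s["joint_pos"])
d=optics.get_image("wrist"); np.savez("w1.npz",**d)
im=d["pixels"][:,:,::-1].copy(); cv2.imwrite("pics/w1.png",im); print(proj(d,[.522,-.0416,.118]))
```

```text
2.0833 [ 0.49003049 -0.04059865  0.26988553] [-2.39400016e-01 -3.49093094e-02  1.55585805e+00 -1.39280291e-04
  1.62081208e+00  1.33191471e+00]
[324.06440965 180.8955868 ]
```

View pics/w1.png

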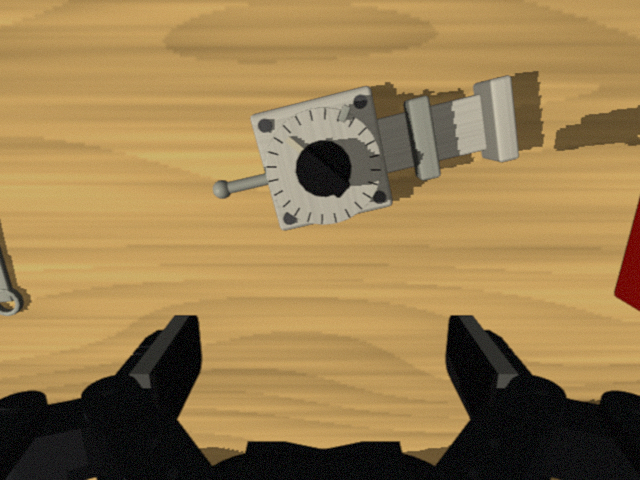

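The wrist view shows the dial centred near (323,166), the knob near (323,167), and the tab near (346,112). The pointer nose looks to be near (295,143), and the bar's ball is at (221,189). I'll enlarge the dial.

Run:
```python
from h import *
im=cv2.imread("pics/w1.png")[90:240,205:405]
cv2.imwrite("pics/w1c.png",cv2.resize(im,None,fx=4,fy=4,interpolation=cv2.INTER_CUBIC))
```

```text
(no output)
```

View pics/w1c.png

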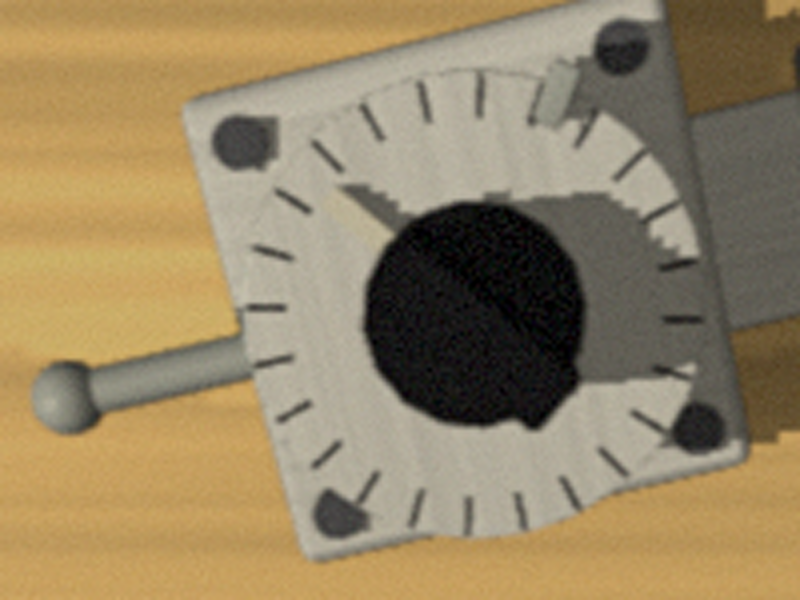

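The enlarged view shows the tick centre at crop (473,309), the pointer tip at about (335,196), the tab from (544,123) to (566,63), and the ball at (67,397).

Run:
```python
from h import *
np.set_printoptions(precision=4,suppress=True)
d=dict(np.load("w1.npz"))
f=lambda u,v,z: ray(d,(205+(u+.5)/4-.5,90+(v+.5)/4-.5),z)
# dial ticks: circle fit on tick mid points
t=[(265,307),(683,320),(481,97),(469,517),(425,103),(520,510),(373,122),(570,492),(270,252),(675,372),(328,156),(293,201),(273,361),(293,411),(327,455),(630,165),(612,462),(650,422),(660,212),(678,265),(417,508),(368,488)]
P=np.array([f(u,v,.080)[:2] for u,v in t])
A=np.c_[2*P,np.ones(len(P))]; s=np.linalg.lstsq(A,(P**2).sum(1),rcond=None)[0]; c=s[:2]; print("centre",c,"r",np.sqrt(s[2]+c@c), "resid",np.abs(np.hypot(*(P-c).T)-np.sqrt(s[2]+c@c)).max())
for n,u,v,z in [("tip",335,196,.086),("noseroot",383,236,.086),("tabin",544,123,.086),("tabout",566,63,.086),("ball",67,397,.06),("bar",170,370,.063),("corner",187,103,.028),("corner",655,0,.028),("corner",312,560,.028),("corner",745,455,.028)]:
    q=f(u,v,z)[:2]-c; print(n,q*1000,np.hypot(*q)*1000,np.arctan2(q[1],q[0]))
# depth check
for z,(u,v) in {"dial":(300,350),"knob":(470,300)}.items():
    x=205+u/4;y=90+v/4; print(z,d["range_z"][int(y),int(x)], (np.linalg.inv(d["cam_to_world"])@[*c,.08 if z=="dial" else .118,1])[2])
dt=dict(np.load("top0.npz")); print("top: centre proj",proj(dt,[*c,.118]))
```

```text
centre [ 0.5269 -0.041 ] r 0.04097971062652353 resid 0.0005630159838463863
tip [22.6793 26.3356] 34.755041431476315 0.859854670297502
noseroot [15.2753 17.3628] 23.125801683227824 0.8492690670779088
tabin [ 35.9101 -13.1049] 38.22661095411606 -0.34991940598507326
tabout [ 46.5675 -17.0627] 49.595004664916075 -0.3512159651023716
ball [-19.5567  86.1291] 88.32152283349953 1.7940730579340156
bar [-13.445   63.4962] 64.90408164569752 1.779459835950539
corner [40.2421 63.0562] 74.8031043236761 1.0027655133942337
corner [ 61.4553 -39.1591] 72.87104711888685 -0.5673212396676858
corner [-63.4305  38.511 ] 74.20597322151745 2.595942023021361
corner [-38.2341 -63.1526] 73.82476190248738 -2.1151941126584455
dial 0.33178586 0.32812277291425923
knob 0.2916488 0.2916873858774228
top: centre proj [333.6696 231.9049]
```

```bash
cat >> h.py <<'E'
C=np.array([.5269,-.0410]); PTR=.855; TAB=-.350; BAR=1.787
E
python3 - <<'E'
from h import *
np.set_printoptions(precision=4,suppress=True)
zg=.091
def st(m):
    s=status.read_state(); print(m,s["clock"],s["position"],s["joint_pos"][5],s["ft_force"],s["ft_torque"],s["opening"],s["grip_force"])
env.move_ptp([*C,.17],R(PTR)); env.servo_line([*C,zg],feed=.06,max_force=8); st("down")
fingers.gripper_to(0.0,30); st("grip")
for y in np.linspace(PTR,TAB,5)[1:]: env.move_ptp([*C,zg],R(y)); 
env.dwell(.3); st("turned")
fingers.gripper_to(1.0); env.servo_line([*C,.17],feed=.1); st("up")
env.move_ptp([.49,-.04,.25],R(0.0))
d=optics.get_image("wrist"); np.savez("w2.npz",**d)
u,v=proj(d,[*C,.08]).astype(int); x0,y0=u-100,max(v-75,0); print(x0,y0)
cv2.imwrite("pics/w2c.png",cv2.resize(d["pixels"][y0:y0+150,x0:x0+200,::-1],None,fx=4,fy=4,interpolation=cv2.INTER_CUBIC)); st("look")
E
```

```text
down 4.45 [ 0.5271 -0.041   0.0914] 0.49232344076757295 [0.1561 0.4523 0.765 ] [ 0.0231 -0.0441 -0.0608] 0.9945266749390042 0.0
grip 5.1 [ 0.5267 -0.0407  0.0911] 0.4922837933050622 [-4.1609  4.0185  4.829 ] [0.6947 0.6764 0.0189] 0.15796598672704626 29.54805761575699
turned 7.0 [ 0.5266 -0.0406  0.0911] 1.6972999726645235 [-4.3211  4.4054  6.0009] [ 0.6749  0.6812 -0.067 ] 0.15912339605842213 29.519926607608795
up 8.6333 [ 0.5266 -0.0409  0.1693] 1.6972952326086344 [-0.8261 -0.2396 -0.4051] [-0.0619  0.0399 -0.0014] 0.9987528557575144 0.0
223 95
look 9.1333 [ 0.4898 -0.04    0.2493] 1.3334003792660294 [-0.4251 -0.2772  0.5316] [ 0.0219 -0.0215  0.0382] 1.0019220590566502 0.0
```

View pics/w2c.png

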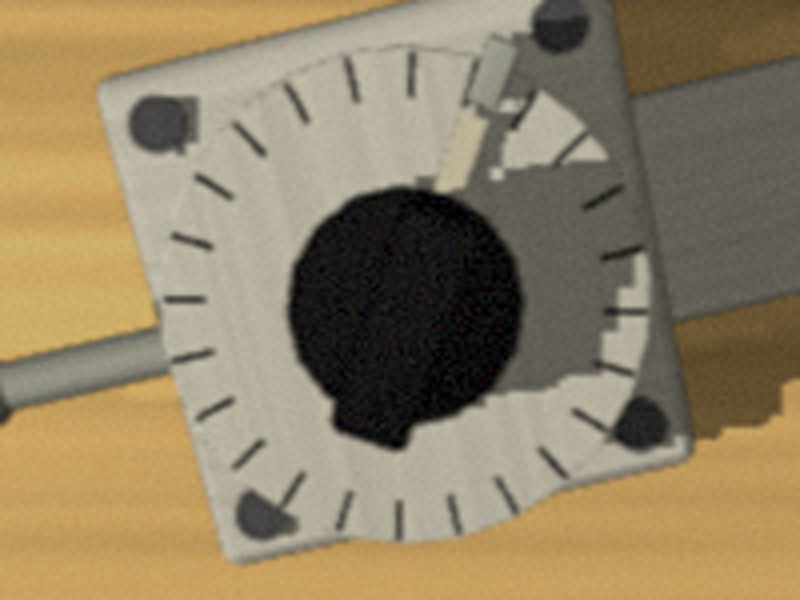

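The enlarged view shows the nose tip at (474,113) just short of the tab, whose inner face is at (487,106) and outer end at (503,42). I'll measure what's left to turn.

Run:
```python
from h import *
d=dict(np.load("w2.npz"))
f=lambda u,v,z: ray(d,(223+(u+.5)/4-.5,95+(v+.5)/4-.5),z)[:2]
t=[(184,299),(626,312),(412,75),(399,520),(351,79),(456,515),(298,103),(508,495),(193,241),(614,368),(249,139),(552,463),(193,357),(622,254),(214,187),(590,422),(215,409),(603,198),(249,454),(574,149)]
P=np.array([f(u,v,.080) for u,v in t]);A=np.c_[2*P,np.ones(len(P))]; c=np.linalg.lstsq(A,(P**2).sum(1),rcond=None)[0][:2]; print(c)
for n,u,v in [("tip",474,113),("root",450,188),("tabin",487,106),("tabout",503,42),("tabmid",495,75)]:
    q=f(u,v,.086)-c; print(n,q*1000,np.hypot(*q)*1000,np.arctan2(q[1],q[0]))
# colour: pale nose mask, tab mask
im=cv2.imread("pics/w2c.png"); 
for p in [(465,150),(495,75),(380,120)]: print(im[p[1],p[0]])
hsv=cv2.cvtColor(im,cv2.COLOR_BGR2HSV).astype(int); print([hsv[p[1],p[0]] for p in [(465,150),(495,75),(380,120)]])
```

```text
[ 0.52692878 -0.04109433]
tip [ 34.25059491 -12.00240247] 36.29271161958299 -0.3370569703695076
root [21.40580112 -7.86992406] 22.80666626886864 -0.35231466045551557
tabin [ 35.43253103 -14.27726713] 38.200845697999405 -0.3830403046511209
tabout [ 46.12419722 -16.91681272] 49.12860798021219 -0.3515328378395769
tabmid [ 40.63893108 -15.60641435] 43.532549756823194 -0.3666604752937637
[147 176 185]
[132 148 149]
[169 184 191]
[array([ 23,  52, 185]), array([ 28,  29, 149]), array([ 20,  29, 191])]
```

The knob is within about 1.5 mm of the tab. Next I'll push the lock ring bar with shut fingers, tilting them slightly so the outer edge of the pad makes contact at about 75 mm radius.

Run:
```python
from h import *
R0,Z,TILT=.067,.046,.12
def pose(th,w,z=Z):
    er=np.array([np.cos(th),np.sin(th)]); et=np.array([-er[1],er[0]])
    return [*(C+R0*er+w*et),z],R(th-TILT)
def ft(th,n=3):
    v=[]
    for _ in range(n): v.append(status.read_state()["ft_force"]); env.dwell(.03)
    return np.mean(v,0)
fingers.gripper_to(0.0,40)
env.move_ptp(*pose(BAR,.048,.17)); hit=env.servo_line(*pose(BAR,.048)[:1],feed=.08,max_force=8)
env.dwell(.2); b=ft(BAR,6); print("down",hit,b,status.read_state()["clock"])
if hit: raise SystemExit
env.servo_line(*pose(BAR,.022),feed=.03,max_force=6)
th=BAR; f=0; F=[]
while th>BAR-1.35 and status.read_state()["clock"]<48:
    step=.05 if f<2.8 else (.012 if f<8 else .006)
    th-=step; env.servo_line(*pose(th,.020),feed=.04 if step>.02 else .015,max_force=7)
    env.dwell(.05); v=ft(th)-b; f=v@[-np.sin(th),np.cos(th),0]
    F.append((round(th,3),round(f,2),round(float(v@[np.cos(th),np.sin(th),0]),1),round(v[2],1)))
    if f>=9.6: break
print(*F,sep="\n"); s=status.read_state(); print(s["clock"],s["position"],s["ft_torque"])
```

```text
down False [ 0.00421281  0.07516586 -0.24153485] 13.45
(1.737, np.float64(0.39), -0.1, np.float64(0.3))
(1.687, np.float64(-0.28), -0.3, np.float64(0.5))
(1.637, np.float64(0.32), -0.7, np.float64(0.5))
(1.587, np.float64(-0.11), 0.1, np.float64(0.2))
(1.537, np.float64(-0.23), -0.2, np.float64(0.3))
(1.487, np.float64(-0.35), -0.2, np.float64(0.6))
(1.437, np.float64(0.34), -0.1, np.float64(0.1))
(1.387, np.float64(-0.08), -0.1, np.float64(-0.1))
(1.337, np.float64(-0.18), -0.3, np.float64(0.5))
(1.287, np.float64(0.04), -0.6, np.float64(0.2))
(1.237, np.float64(-0.06), -0.3, np.float64(0.2))
(1.187, np.float64(-0.11), -0.4, np.float64(0.4))
(1.137, np.float64(-0.01), 0.2, np.float64(0.1))
(1.087, np.float64(0.2), -0.7, np.float64(-0.2))
(1.037, np.float64(1.4), -0.1, np.float64(0.7))
(0.987, np.float64(4.05), -0.7, np.float64(0.9))
(0.975, np.float64(6.76), -1.4, np.float64(1.1))
(0.963, np.float64(7.32), -1.3, np.float64(1.3))
(0.951, np.float64(8.7), -1.0, np.float64(1.4))
(0.945, np.float64(9.18), -1.0, np.float64(1.4))
(0.939, np.float64(9.3), -1.6, np.float64(1.2))
(0.933, np.float64(9.97), -1.8, np.float64(1.0))
23.3 [0.54975485 0.02522739 0.04562492] [ 0.73055038  1.34144429 -0.00881422]
```

The bite and the slope of about 0.7 N per 0.01 rad match the spec, and the push reached 10 N. I'll back off, lift clear and check.

Run:
```python
from h import *
th=.933; er=np.array([np.cos(th),np.sin(th)]); et=np.array([-er[1],er[0]])
env.servo_line([*(C+.067*er+.045*et),.046],feed=.05)
env.servo_line([*(C+.067*er+.045*et),.18],feed=.12)
env.move_ptp([.49,-.04,.27],R(0.0)); fingers.gripper_to(1.0)
d=optics.get_image("wrist"); np.savez("w3.npz",**d)
u,v=proj(d,[*C,.08]).astype(int); x0,y0=u-100,max(v-95,0); print(x0,y0)
cv2.imwrite("pics/w3c.png",cv2.resize(d["pixels"][y0:y0+150,x0:x0+200,::-1],None,fx=4,fy=4,interpolation=cv2.INTER_CUBIC)); print(status.read_state()["clock"])
```

```text
223 73
26.7333
```

View pics/w3c.png

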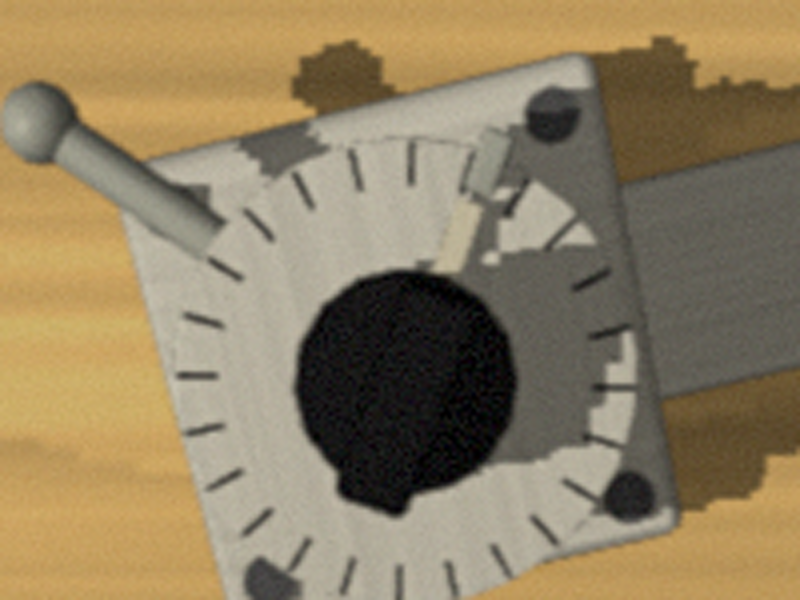

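The picture shows the nose tip at (471,200), still lined up with the tab at (487,197), and the bar swung round clockwise with its ball at (40,122). Nothing is touching, so I'll hand the job in.

```bash
python3 -c "
from h import *
print(env.finish_job())"
```

```text
the job is handed in; nothing more can be done
None
```

I set the knob's pointer about 1–2 mm from the tab (limit 3.5 mm) without moving the tab, turned the lock ring clockwise until the push reached 10 N, and handed the job in at about 27 s with the arm clear; no verdict came back.

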